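# Hold a salvaged capacitor down on the tester's spring contacts

## Robot

A 6-joint arm with a two-finger parallel gripper is mounted at the origin on the work surface; the furniture and walls round the work are solid. World frame = base frame: x ahead of the robot, y to its left, z up, the work surface at z = 0. Lengths are in mm, angles in degrees, forces in N, time in s.
With the tool pointing down it reaches from about 300 to 850 mm from the base axis. Payload 4.2 kg.
Tool frame: the origin (TCP) lies midway between the tips of the shut fingers; the grasp point (between the pads) lies pinch_z behind it (pinch_z is the distance from the TCP to the grasp point, in mm); z points along the fingers, y is the line along which they close (so a half turn about z gives the same grasp; the last joint's range is limited). The gripper opens to 91 mm and grips with 3 to 60 N. Pads are 32 mm wide; open, the fingers measure 118 mm over their backs; the gripper's body (76 mm by 178 mm) begins 60 mm behind the grasp point.
Start: joints at [70.932, 18.312, 89.639, -0, 72.044, -1.146], TCP at [176.945, 547.118, 176.876] pointing down, gripper open.
Joint ranges: [-177.97, 177.97], [-48.28, 115.42], [12.27, 149.76], [-77.06, 257.06], [2.81, 150.46], [-146.56, 146.56]. Speed limits (degrees/s): [147.25, 147.25, 180, 180, 180, 180].

## Interface

Orientations are given as [roll, pitch, yaw] about the fixed x, y, z axes, in that order (R = Rz(yaw) Ry(pitch) Rx(roll)).
In Python, from workcell import state, grab_frame, job_done, masks_of, landmark_of, pinch_z gives the robot as it stands. The module is installed in compiled form; this text tells all that it offers.
- The arm moves only by the tool move_arm, never from a script. Its argument "plan" is a list of rows, each an object of numbers: "x", "y", "z": the shift along the tool's x, y, z in mm; "rx", "ry", "rz": the turn, a rotation vector about the tool's x, y, z in rad. A call has 1 to 10 rows; each row shifts and turns the commanded pose from where the row before left it, along the tool's axes as they then stand; what a row does not reach is not made up. A row lasts 1/10 s, in which the tool goes at most 50 mm and 8.59 degrees, less where a joint would pass 70% of its speed; a pose out of reach is approached as far as the arm can. A call is refused whole if a number of a shift passes 50 or a number of a turn 0.15, either way. A call with a gripper value outside its range is refused whole. "grip" is the opening, from 0 (shut) to 1 (fully open), set as the call begins (left out, the last holds). The fingers move at their own pace and stop on an object; "squeeze" is the grip in N (left out, the last holds). Time passes only in rows, so rows that do not move let the fingers close. It gives the time, the measured TCP pose, the force, the opening and the grip force at its end, in the units of the state.
- state(): the state, without advancing time (a new reading comes with each control period).
- grab_frame(name): name is "scene" or "top" or "wrist"; returns a dict with "img" (420x560x3 uint8, red, green, blue), "z_map" (420x560 float32, mm along the optical axis (not along the pixel's ray), 0 where there is no reading), "fx", "fy", "cx", "cy" (pixels), "rvec" (rotation vector, rad) and "tvec" (3), from world to camera coordinates, as OpenCV has them. Camera axes: x right, y down, z forward; pixel columns grow to the right and rows downward; lengths in mm; the calibration is good to about 2 mm. The wrist camera is an equidistant fisheye: a pixel r from the principal point sees the ray r / f radians off the axis. A picture is of the moment at which its call begins.
- job_done(): hands the job in; it is judged then, once.
Trained networks look in the newest picture that a camera, given by its name, has taken for a name from the list of things; names that differ only in an ending like _2 or _b are one class to them, and where a whole thing is asked for, a point or a joint stands for the part that bears it (a point fixed in the world has none). Each returns a list of dicts, best first, with "p" (0 to 1); they miss things now and then, are a little off and sometimes report something else, mostly with a low value. They report only what shows in the picture. A call takes as long as a camera call.
- masks_of(camera, label): "pixels" (420x560 bool, what is visible of it) and "box" ([centre column, centre row, width, height] in pixels, round what is visible of it).
- landmark_of(camera, label): "point" ([column, row] in pixels: a listed point, or the origin of a listed thing).
The state is a dict: "time_s": time; "qpos": joint angles; "qvel": joint speeds; "effort": joint torques, N m; "ee_pos": TCP position; "ee_rot": TCP orientation; "force": force on the tool from outside, world axes, zero at the start; "torque": the same for the moment, N m; "gripper_width": finger opening in mm; "gripper_force": force on a finger pad.
Only numpy, scipy, OpenCV 4.12 (cv2) and the standard library are available. Lean on these libraries where they do the work, as an engineer would, in place of code of your own. Each camera call takes 0.05 s, during which the arm holds its last target. There are 200 camera calls.

## Task

Test the dark blue can capacitor on the bench tester. First, with the capacitor still away from the tester, bleed off the contacts: swing the red-gripped discharge lever all the way to its stop, hold it there a moment and let it spring back. Then stand the capacitor upright in the white ring of the sprung nest, press it straight down until the nest is at its lower stop so that the contact pins bear on its foot, and finish holding it pressed down like that; leave the screw tin and the small heat sink where they are.

Things in the scene. Friction and masses are not known exactly. Their poses are not given: they have to be found in the camera images.
- tester: fixed grey capacitor tester. Origin on the bench; case spans x -75 to +125, y -130 to +130 mm, flat top 45 mm above the bench. z up, -x (operator's side) roughly to the robot, +y to the left. From x = 55 mm back a sloped meter panel rises to at most 105 mm. The meter's red needle moves when the contact pins are pressed in. Sprung nest at y = +60 mm, discharge lever on the right.
- nest_seat (a point): centre of the nest's seat, where the centre of the capacitor's foot goes; 75 mm above the bench at rest, moves down with the nest. White ring round it: bore 42 mm, top 18 mm above the seat, mouth flared to 54 mm (65 mm outside). 46 mm before and behind it (tester's x) 19 mm wide brass bushes with guide pillars, tops at most 87 mm above the bench; nothing beside the ring along the tester's y.
- nest_ring (a joint): how far the sprung nest is pressed down (m): 0 at rest (top), 0.014 at the lower stop. Its springs push up with 3.6 N at the top and 10 N at the stop; they carry the capacitor's weight without sinking.
- contact_probes: pair of brass spring contact pins, 11 mm apart, in a 26 mm hole in the seat. They meet the capacitor's foot when the nest is down about 9.5 mm and add up to about 3.5 N at the stop. Origin between their tips, 65 mm above the bench when free.
- capacitor: the loose dark blue can capacitor standing upright on the bench, a plain cylinder 35 mm in diameter and 60 mm high, about 70 g. Origin at the centre of its foot, z up along its axis.
- discharge_lever (a joint): angle of the discharge lever (rad): 0 at rest, 0.9 at its stop; a spring returns it to 0. Swings level about an upright axis, clockwise seen from above: the grip goes from the right (-y of the tester) toward the tester's middle and at the stop the lever points along the tester's -x. About 1 N at the grip to start, 4.5 N at the stop.
- lever_grip (a point): centre of the lever's upright red grip, 16 mm in diameter, 67 to 101 mm above the bench (this point at 83 mm), 70 mm from the hinge axis. Copper blade below it at 60 to 65 mm. Nothing stands beside the grip on the side away from the nest.
- lever_hinge (a point): the upright hinge axis of the discharge lever, 62 mm above the bench; fixed to the tester at x = +30 mm, y = -60 mm.
- screw_tin: bystander: shallow round tin of screws, 70 mm in diameter, 23 mm high; origin under its centre. Leave it where it stands.
- heat_sink_small: bystander: small finned aluminium heat sink, 50 x 45 x 30 mm; origin under its centre. Leave it where it stands.

How it is judged:
By the outcome, as a careful person would: the job done as asked, in the order asked, and still so for the second after the job is handed in, while the arm keeps its last pose, push and grip.
It also fails if it takes over 64 s, if anything falls off the work surface, if the arm or the gripper's body presses on something with over 40 N, if the wrist force passes 120 N, or if a joint passes its speed limit or range.

## Working session

There is one attempt and no reset: what is moved stays moved. The work goes in short steps, Python scripts to look and compute and a tool call to move; the robot and the scene stay as the last step left them, time stands still between calls to the robot, and variables do not carry over. Pictures are saved under pics/ and viewed, at most 10 in all, crops included, and the job is handed in when it is done.

Besides the shell and the picture viewer there is one more tool, called after "Call:" in YAML: its name, and indented under it one key for each argument. move_arm: Moves the arm, as the interface text tells. Its arguments: {"type":"object","properties":{"plan":{"type":"array","items":{"type":"object","properties":{"x":{"type":"number"},"y":{"type":"number"},"z":{"type":"number"},"rx":{"type":"number"},"ry":{"type":"number"},"rz":{"type":"number"}}}},"grip":{"type":"number"},"squeeze":{"type":"number"}},"required":["plan"]}

```bash
mkdir -p pics
cat > h.py <<'E'
import numpy as np, cv2
from workcell import *
def ray(f,px):
    R,_=cv2.Rodrigues(np.array(f["rvec"],float)); t=np.array(f["tvec"],float).ravel()
    return R,t,np.array([(px[0]-f["cx"])/f["fx"],(px[1]-f["cy"])/f["fy"],1.])
def at_z(f,px,z):
    R,t,d=ray(f,px); c=-R.T@t; w=R.T@d; return c+w*(z-c[2])/w[2]
def cloud(f):
    v,u=np.mgrid[:420,:560]; z=f["z_map"]; R,t,_=ray(f,(0,0))
    P=np.stack([(u-f["cx"])/f["fx"]*z,(v-f["cy"])/f["fy"]*z,z],-1)
    return (P-t)@R
def proj(f,P):
    return cv2.projectPoints(np.array(P,float).reshape(-1,3),np.array(f["rvec"],float),np.array(f["tvec"],float),np.array([[f["fx"],0,f["cx"]],[0,f["fy"],f["cy"]],[0,0,1.]]),None)[0].reshape(-1,2)
E
cat > a.py <<'E'
from h import *
np.set_printoptions(precision=1,suppress=True)
print(pinch_z if not callable(pinch_z) else pinch_z()); s=state(); print(s)
for c in ("top","scene"):
    f=grab_frame(c); cv2.imwrite(f"pics/{c}1.png",f["img"][...,::-1]); C=cloud(f)
    np.savez(f"{c}.npz",**f)
    for l,z in (("nest_seat",75),("lever_grip",83),("lever_hinge",62),("capacitor",0),("screw_tin",0),("heat_sink_small",0),("tester",0)):
        for d in landmark_of(c,l)[:2]: print(c,l,round(d["p"],2),np.array(d["point"]),at_z(f,d["point"],z))
    for l in ("capacitor","lever_grip","screw_tin","heat_sink_small","tester"):
        for d in masks_of(c,l)[:1]:
            m=d["pixels"]&(f["z_map"]>0); P=C[m]; print(c,"mask",l,round(d["p"],2),m.sum(),np.median(P,0),np.percentile(P,2,0),np.percentile(P,98,0))
E
python3 a.py
```

```text
18.8
{'time_s': 0.0, 'qpos': array([70.9, 18.4, 89.7, -0. , 72. , -1.1]), 'qvel': array([-0. , -0.1, -0. , -0. , -0. , -0. ]), 'effort': array([ -0. , -41.2, -23.2,   0.1,   0. ,  -0. ]), 'ee_pos': array([176.7, 546.6, 176. ]), 'ee_rot': array([-179.9,   -0. ,  162.1]), 'force': array([ 0.8, -0.6, -0.3]), 'torque': array([0., 0., 0.]), 'gripper_force': 0.0, 'gripper_width': 91.34163357651711}
top nest_seat 0.64 [198.3 187.6] [542.1  53.1  75. ]
top lever_grip 0.67 [278.3 207. ] [ 510.5 -128.4   83. ]
top lever_grip 0.52 [342.8 242.1] [ 444.8 -272.3   83. ]
top lever_hinge 0.79 [256.9 182.2] [568.4 -74.9  62. ]
top capacitor 0.51 [329.  183.9] [ 595.  -244.9    0. ]
top screw_tin 0.66 [340.6 241.5] [ 456.7 -279.7    0. ]
top heat_sink_small 0.77 [394.5 216.1] [ 527.8 -405.2    0. ]
top tester 0.73 [234.6 197.1] [544.  -19.3   0. ]
top mask capacitor 0.53 289 [ 585.6 -251.    58.5] [ 574.4 -269.8   -0.4] [ 606.7 -236.1   62.6]
top mask lever_grip 0.64 273 [544.3 -94.   65.6] [ 507.3 -130.    61.3] [573.8 -66.2 101.3]
top mask screw_tin 0.62 742 [ 457.1 -280.9    3. ] [ 424.9 -312.    -
[... 465 characters left out ...]
337.3 244. ] [ 598.7 -248.3    0. ]
scene screw_tin 0.69 [319.  279.6] [ 460.5 -278.6    0. ]
scene heat_sink_small 0.98 [388.4 282.2] [ 534.  -401.8    0. ]
scene tester 0.88 [243.4 224.9] [542.6 -21.6   0. ]
scene mask capacitor 0.65 465 [ 578.5 -259.9   37.6] [ 571.  -272.8    1.9] [ 681.3 -205.6   62. ]
scene mask lever_grip 0.54 145 [ 510.9 -124.3   72.1] [ 504.3 -133.3   63.6] [565.  -74.6 100.6]
scene mask screw_tin 0.65 802 [ 459.3 -278.9    9.8] [ 419.  -314.8    0.9] [ 488.9 -247.4   24.1]
scene mask heat_sink_small 0.71 689 [ 519.5 -399.9   25.6] [ 501.6 -425.3    1.5] [ 555.2 -370.9   32.4]
scene mask tester 0.76 7620 [538.1 -46.1  48.3] [ 453.5 -152.3    8.3] [652.5 105.7  94.6]
```

```bash
cat > b.py <<'E'
from h import *
np.set_printoptions(precision=1,suppress=True)
for c in ("top","scene"):
    f=dict(np.load(f"{c}.npz")); C=cloud(f).reshape(-1,3); 
    X=C[(np.hypot(C[:,0]-543,C[:,1]-52)<60)]
    r=X[(X[:,2]>88)&(X[:,2]<98)]
    print(c,"ring",len(r),cv2.minEnclosingCircle(r[:,:2].astype(np.float32)), r.mean(0), np.percentile(r[:,2],[5,50,95]))
    k=C[(np.hypot(C[:,0]-590,C[:,1]+252)<45)&(C[:,2]>56)&(C[:,2]<66)]
    print("cap",len(k),cv2.minEnclosingCircle(k[:,:2].astype(np.float32)),k.mean(0))
    g=C[(np.hypot(C[:,0]-510,C[:,1]+125)<30)&(C[:,2]>95)&(C[:,2]<106)]
    print("grip",len(g),cv2.minEnclosingCircle(g[:,:2].astype(np.float32)),g.mean(0))
    t=C[(C[:,2]>42)&(C[:,2]<48)&(C[:,0]>400)&(C[:,0]<700)&(C[:,1]<180)&(C[:,1]>-200)]
    print("case",len(t),cv2.minAreaRect(t[:,:2].astype(np.float32)))
a=cv2.imread("pics/top1.png");cv2.imwrite("pics/t.png",cv2.resize(a[120:300,130:430],None,fx=2.6,fy=2.6,interpolation=cv2.INTER_CUBIC))
a=cv2.imread("pics/scene1.png");cv2.imwrite("pics/s.png",cv2.resize(a[100:340,150:450],None,fx=2.4,fy=2.4,interpolation=cv2.INTER_CUBIC))
E
python3 b.py
```

```text
top ring 294 ((547.5327758789062, 48.03388977050781), 48.74990463256836) [549.3  48.2  91.9] [88.5 92.1 94.7]
cap 178 ((591.0885620117188, -253.30799865722656), 17.673839569091797) [ 591.1 -253.1   59.9]
grip 35 ((513.5487670898438, -124.99324035644531), 7.13832950592041) [ 513.  -124.9   99.2]
case 4221 ((564.8633422851562, -15.773529052734375), (259.20562744140625, 198.03402709960938), 83.08097839355469)
scene ring 185 ((546.0780029296875, 44.332275390625), 49.063270568847656) [549.3  47.2  92.1] [88.3 92.3 95.5]
cap 118 ((588.8323974609375, -255.10365295410156), 18.461793899536133) [ 587.  -256.6   60.3]
grip 26 ((509.3841247558594, -128.27911376953125), 7.35263729095459) [ 509.4 -128.1   98.7]
case 1919 ((562.6024169921875, -19.157150268554688), (260.13031005859375, 203.17874145507812), 82.73130798339844)
```

View pics/t.png

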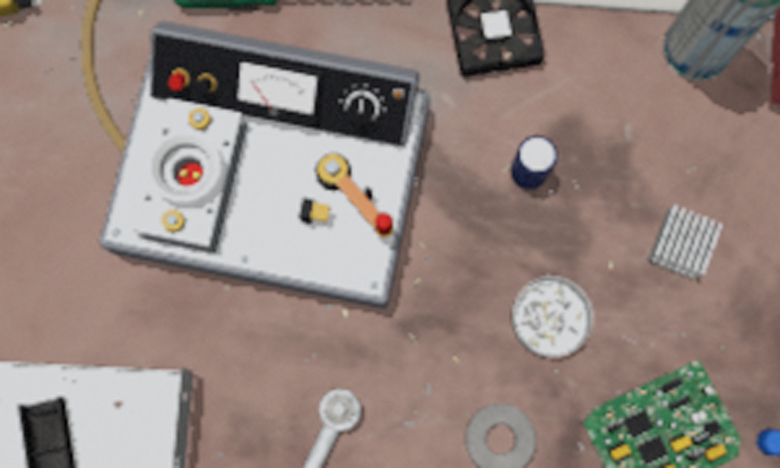

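View pics/s.png

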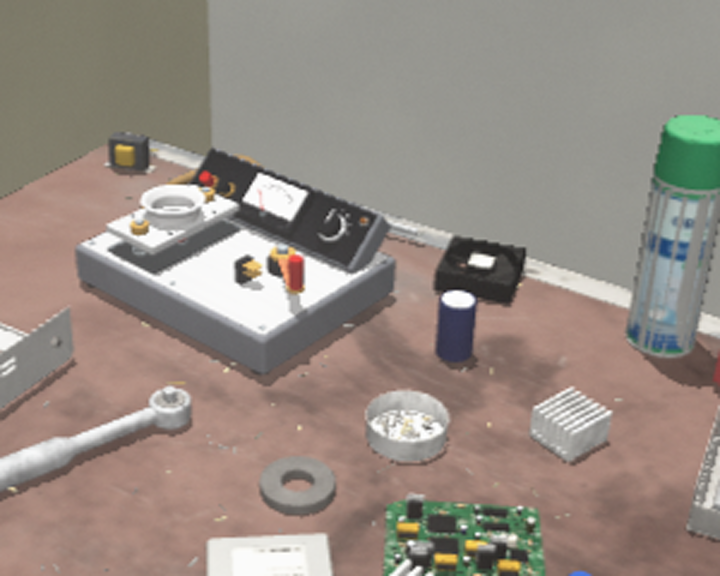

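The top crop shows the tester with its white ring at about (188,170), the red grip at (384,223), the hinge at (333,168) and the capacitor at (535,160). The scene crop agrees: tester yaw is about -7°, and the grip-to-hinge distance is about 71 mm against the 70 mm given. Next I move over towards the lever, raised.

Call:
move_arm:
  plan:
    - {"x":-20,"y":-21,"z":-12}
    - {"x":-27,"y":-28,"z":-12}
    - {"x":-27,"y":-28,"z":-12}
    - {"x":-27,"y":-28,"z":-12}
    - {"x":-27,"y":-28}
    - {"x":-27,"y":-28}
    - {"x":-27,"y":-28}
    - {"x":-27,"y":-28}
    - {"x":-27,"y":-28}
    - {"x":-27,"y":-28}
  grip: 0

```text
schema error: expected keys x, y, z, rx, ry, rz
```

Call:
move_arm:
  plan:
    - {"x":-27,"y":-28}
    - {"x":-27,"y":-28}
    - {"x":-27,"y":-28}
    - {"x":-27,"y":-28}
    - {"x":-27,"y":-28}
    - {"x":-27,"y":-28}
    - {"x":-27,"y":-28}
    - {"x":-27,"y":-28}
    - {"x":-27,"y":-28}
    - {"x":-27,"y":-28}

```text
schema error: expected keys x, y, z, rx, ry, rz
```

Call:
move_arm:
  plan:
    - {"rz":-0.12}
    - {"rz":-0.12}
    - {"rz":-0.12}
    - {"rz":-0.12}
    - {"rz":-0.12}
    - {"z":20}
    - {}

```text
schema error: expected keys x, y, z, rx, ry, rz
```

```bash
cat > c.py <<'E'
from h import *
np.set_printoptions(precision=1,suppress=True)
s=state(); print(s["time_s"],s["ee_pos"],s["ee_rot"],s["qpos"],s["force"],s["gripper_width"])
f=grab_frame("wrist"); cv2.imwrite("pics/w1.png",f["img"][...,::-1]); np.savez("w1.npz",**f)
R,_=cv2.Rodrigues(np.array(f["rvec"],float)); t=np.array(f["tvec"],float).ravel()
def wz(px,z):
    d=np.array([px[0]-f["cx"],px[1]-f["cy"]]); r=np.hypot(*d); th=r/f["fx"]
    v=np.r_[np.sin(th)*d/r,np.cos(th)]; c=-R.T@t; w=R.T@v; return c+w*(z-c[2])/w[2]
print("cam",-R.T@t)
for l,z in (("nest_seat",75),("lever_grip",83),("lever_hinge",62),("capacitor",0)):
    for d in landmark_of("wrist",l)[:2]: print(l,round(d["p"],2),np.array(d["point"]),wz(d["point"],z))
E
python3 c.py
```

```text
1.3 [176.9 547.1 176.9] [180.   -0.  162.1] [70.9 18.3 89.6  0.  72.  -1.1] [-0.2  0.4  0.2] 91.02390848909718
cam [104.2 570.6 383.9]
```

View pics/w1.png

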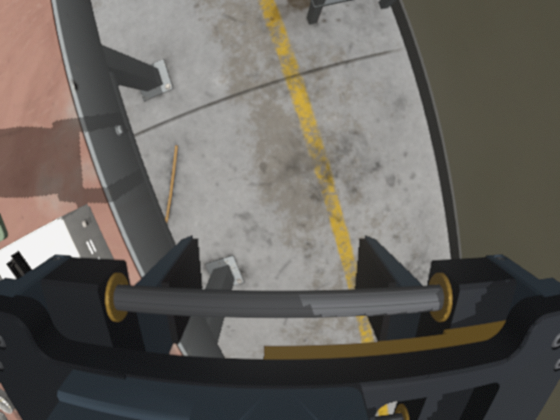

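The moves were refused because every row needs all six keys. The wrist view shows only the floor beyond the bench edge and the open fingers, so I'm resending the moves.

Call:
move_arm:
  plan:
    - {"x":-20,"y":-21,"z":-12,"rx":0,"ry":0,"rz":0}
    - {"x":-27,"y":-28,"z":-12,"rx":0,"ry":0,"rz":0}
    - {"x":-27,"y":-28,"z":-12,"rx":0,"ry":0,"rz":0}
    - {"x":-27,"y":-28,"z":-12,"rx":0,"ry":0,"rz":0}
    - {"x":-27,"y":-28,"z":0,"rx":0,"ry":0,"rz":0}
    - {"x":-27,"y":-28,"z":0,"rx":0,"ry":0,"rz":0}
    - {"x":-27,"y":-28,"z":0,"rx":0,"ry":0,"rz":0}
    - {"x":-27,"y":-28,"z":0,"rx":0,"ry":0,"rz":0}
    - {"x":-27,"y":-28,"z":0,"rx":0,"ry":0,"rz":0}
    - {"x":-27,"y":-28,"z":0,"rx":0,"ry":0,"rz":0}
  grip: 0

```text
time_s: 2.55
ee_pos: [343.6, 205.0, 225.1]
ee_rot: [180.0, 0.0, 162.1]
force: [0.3, 0.4, 0.5]
gripper_width: 14.1
gripper_force: 0.0
```

Call:
move_arm:
  plan:
    - {"x":-27,"y":-28,"z":0,"rx":0,"ry":0,"rz":0}
    - {"x":-27,"y":-28,"z":0,"rx":0,"ry":0,"rz":0}
    - {"x":-27,"y":-28,"z":0,"rx":0,"ry":0,"rz":0}
    - {"x":-27,"y":-28,"z":0,"rx":0,"ry":0,"rz":0}
    - {"x":-27,"y":-28,"z":0,"rx":0,"ry":0,"rz":0}
    - {"x":-27,"y":-28,"z":0,"rx":0,"ry":0,"rz":0}
    - {"x":-27,"y":-28,"z":0,"rx":0,"ry":0,"rz":0}
    - {"x":-27,"y":-28,"z":0,"rx":0,"ry":0,"rz":0}
    - {"x":-27,"y":-28,"z":0,"rx":0,"ry":0,"rz":0}
    - {"x":-27,"y":-28,"z":0,"rx":0,"ry":0,"rz":0}

```text
time_s: 3.55
ee_pos: [514.4, -144.7, 224.9]
ee_rot: [180.0, 0.0, 162.1]
force: [1.7, 0.7, -0.1]
gripper_width: 0.5
gripper_force: 0.0
```

Call:
move_arm:
  plan:
    - {"x":0,"y":0,"z":0,"rx":0,"ry":0,"rz":-0.12}
    - {"x":0,"y":0,"z":0,"rx":0,"ry":0,"rz":-0.12}
    - {"x":0,"y":0,"z":0,"rx":0,"ry":0,"rz":-0.12}
    - {"x":0,"y":0,"z":0,"rx":0,"ry":0,"rz":-0.12}
    - {"x":0,"y":0,"z":0,"rx":0,"ry":0,"rz":-0.12}
    - {"x":0,"y":0,"z":20,"rx":0,"ry":0,"rz":0}
    - {"x":0,"y":0,"z":0,"rx":0,"ry":0,"rz":0}
    - {"x":0,"y":0,"z":0,"rx":0,"ry":0,"rz":0}

```text
time_s: 4.35
ee_pos: [513.7, -143.0, 204.8]
ee_rot: [180.0, -0.0, -163.6]
force: [1.3, -0.5, 0.3]
gripper_width: 0.3
gripper_force: 0.0
```

```bash
sed -i 's/w1/w2/' c.py; python3 c.py
```

```text
4.35 [ 513.7 -143.   204.8] [ 180.    -0.  -163.6] [ -16.8   13.6   92.2    0.    74.2 -123.2] [ 1.3 -0.5  0.3] 0.31753577576499326
cam [ 440.6 -165.2  411.9]
nest_seat 0.67 [417.5 265.4] [544.  42.  75.]
lever_grip 0.75 [295.6 205.6] [ 513.9 -124.3   83. ]
lever_hinge 0.88 [319.5 248.7] [559.8 -79.7  62. ]
capacitor 0.63 [180.8 214.4] [ 587.5 -259.1   -0. ]
```

View pics/w2.png

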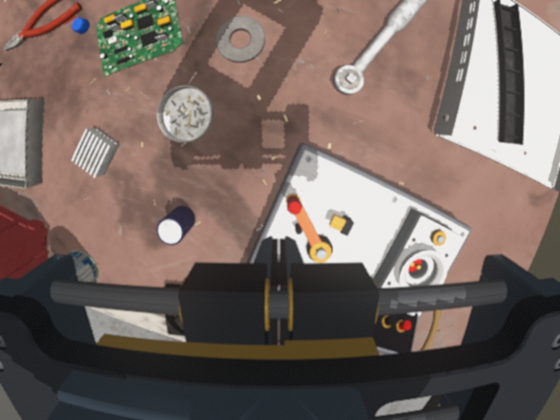

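The wrist view shows the lever with its red grip at (295,205), the hinge at (320,250), the ring at (417,266) and the capacitor at (175,225). All agree with the other cameras. I lower beside the grip.

Call:
move_arm:
  plan:
    - {"x":-3,"y":-21,"z":10,"rx":0,"ry":0,"rz":0}
    - {"x":0,"y":0,"z":30,"rx":0,"ry":0,"rz":0}
    - {"x":0,"y":0,"z":40,"rx":0,"ry":0,"rz":0}
    - {"x":0,"y":0,"z":35,"rx":0,"ry":0,"rz":0}
    - {"x":0,"y":0,"z":17,"rx":0,"ry":0,"rz":0}
    - {"x":0,"y":0,"z":0,"rx":0,"ry":0,"rz":0}

```text
time_s: 5.2
ee_pos: [520.8, -162.6, 69.6]
ee_rot: [179.8, -0.3, -163.6]
force: [-0.1, 0.4, 0.4]
gripper_width: 0.4
gripper_force: 0.0
```

Call:
move_arm:
  plan:
    - {"x":0,"y":6,"z":0,"rx":0,"ry":0,"rz":0}
    - {"x":0,"y":6,"z":0,"rx":0,"ry":0,"rz":0}
    - {"x":0,"y":6,"z":0,"rx":0,"ry":0,"rz":0}
    - {"x":0,"y":6,"z":0,"rx":0,"ry":0,"rz":0}
    - {"x":0,"y":6,"z":0,"rx":0,"ry":0,"rz":0}
    - {"x":0,"y":0,"z":0,"rx":0,"ry":0,"rz":0}

```text
time_s: 5.8
ee_pos: [514.0, -132.7, 73.2]
ee_rot: [180.0, 0.0, -163.5]
force: [0.2, 0.4, 0.2]
gripper_width: 0.4
gripper_force: 0.0
```

Call:
move_arm:
  plan:
    - {"x":0,"y":5,"z":0,"rx":0,"ry":0,"rz":0}
    - {"x":0,"y":5,"z":0,"rx":0,"ry":0,"rz":0}
    - {"x":0,"y":5,"z":0,"rx":0,"ry":0,"rz":0}
    - {"x":0,"y":0,"z":0,"rx":0,"ry":0,"rz":0}

```text
time_s: 6.2
ee_pos: [509.6, -118.6, 72.8]
ee_rot: [180.0, -0.0, -163.5]
force: [0.2, 0.4, -0.1]
gripper_width: 0.2
gripper_force: 0.0
```

```bash
cat > d.py <<'E'
from h import *
import sys
np.set_printoptions(precision=1,suppress=True)
n=sys.argv[1]; s=state(); print(s["time_s"],s["ee_pos"],s["force"])
O=[]
for c,(r,k) in {"scene":((150,270),(180,340)),"wrist":((120,330),(150,480))}.items():
    f=grab_frame(c)
    O.append(cv2.resize(f["img"][r[0]:r[1],k[0]:k[1],::-1],(500,280 if c=="scene" else 318),interpolation=cv2.INTER_CUBIC))
    for l in("lever_grip","lever_hinge"):
        for d in landmark_of(c,l)[:1]: print(c,l,d["p"],np.array(d["point"]),at_z(f,d["point"],83) if c!="wrist" else "")
cv2.imwrite(f"pics/{n}.png",np.vstack(O))
E
python3 d.py p1
```

```text
6.2 [ 509.6 -118.6   72.8] [ 0.2  0.4 -0.1]
scene lever_grip 0.52 [272.7 215.6] [ 504.8 -132.    83. ]
scene lever_hinge 0.85 [263.8 206.9] [524.8 -94.4  83. ]
wrist lever_grip 0.55 [265.8 248.5]
```

View pics/p1.png

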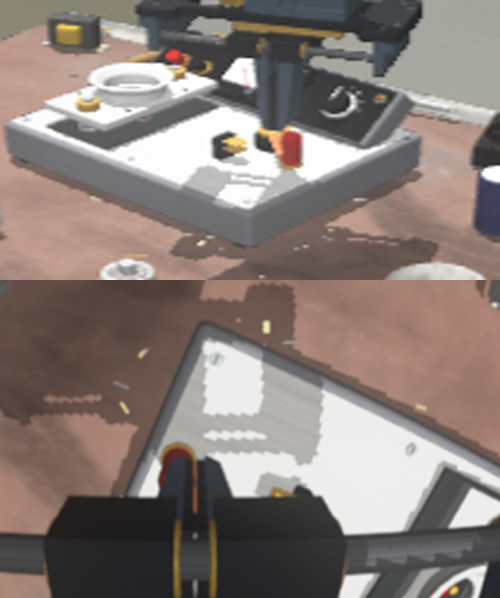

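The fingers appear to be on the hinge/nest side of the red grip: in the lower image the grip is at (175,465), left of the fingers. I measure the grip by colour and depth before pushing further.

```bash
cat > e.py <<'E'
from h import *
np.set_printoptions(precision=1,suppress=True)
def go(f,n):
    C=cloud(f); h=cv2.cvtColor(f["img"],cv2.COLOR_RGB2HSV); m=((h[...,0]<8)|(h[...,0]>172))&(h[...,1]>150)&(h[...,2]>70)&(C[...,2]>64)&(C[...,2]<106)&(abs(C[...,0]-510)<70)&(abs(C[...,1]+110)<70)
    P=C[m]; print(n,m.sum(),P.mean(0) if len(P) else "",P.min(0) if len(P) else "",P.max(0) if len(P) else "")
for c in("scene","top"): go(dict(np.load(c+".npz")),c+" before"); go(grab_frame(c),c+" now")
f=grab_frame("scene"); C=cloud(f); s=state(); print(s["ee_pos"],proj(f,[s["ee_pos"]]))
# finger shape: points near TCP axis, in tool x/y, by height
D=C.reshape(-1,3)-s["ee_pos"]; a=np.radians(s["ee_rot"][2]); X=D@[np.cos(a),np.sin(a),0]; Y=D@[np.sin(a),-np.cos(a),0]
for z in range(0,80,10):
    k=(D[:,2]>z)&(D[:,2]<=z+10)&(abs(X)<45)&(abs(Y)<60); print(z,k.sum(),X[k].min() if k.any() else"",X[k].max() if k.any() else "",Y[k].min() if k.any() else"",Y[k].max() if k.any() else"")
E
python3 e.py
```

```text
scene before 15 [ 509.  -128.4   99.4] [ 505.2 -133.5   97.8] [ 513.4 -123.4  101.8]
scene now 12 [ 508.7 -129.4   99.1] [ 504.9 -133.7   96.4] [ 512.8 -122.   102.1]
top before 37 [ 510.8 -125.7   95.1] [ 506.2 -132.1   70.8] [ 517.  -119.   102.8]
top now 0   
[ 510.  -119.3   72.8] [[269.2 216.8]]
0 24 -2.3317635776623873 8.610113526654283 -14.351018420569575 -2.8868203965888735
10 23 1.4640567388484735 10.569157248665258 -14.79851614543264 -0.41581630223708294
20 32 -1.9734808408705682 9.404050355578201 -15.492122427846766 -2.6206235146969035
30 10 1.7683443699379207 19.73616401671695 -9.074918006282912 7.373370715696784
40 40 -12.194694832973095 19.538653321041615 -10.126609429236252 9.76559006146521
50 51 -17.705813246741133 19.862759585325055 -11.053009899530801 8.895752656423578
60 56 -16.05432338426709 21.124588527491706 -12.00511724706109 11.568048195987968
70 63 -15.258011729093525 21.234115535130275 -12.618407508588776 11.496212912158002
```

Run:
```python
from h import *
f=grab_frame("scene"); s=state(); p=s["ee_pos"]
pts=[p+[0,0,z] for z in (0,30,60,79)]; Q=proj(f,pts); print(Q)
R,t,_=ray(f,(0,0)); print("cam",-R.T@t)
i=f["img"][130:240,200:340,::-1]; i=cv2.resize(i,None,fx=5,fy=5,interpolation=cv2.INTER_CUBIC)
for q in Q: cv2.drawMarker(i,tuple(int(v) for v in ((q-[200,130])*5+2)),(0,255,0),0,12)
cv2.imwrite("pics/z1.png",i)
```

```text
[[269.22874031 216.8385518 ]
 [269.27514451 205.1209701 ]
 [269.3228161  193.08335533]
 [269.35368742 185.28799991]]
cam [-304.57632963 -672.83381622  671.14357085]
```

View pics/z1.png

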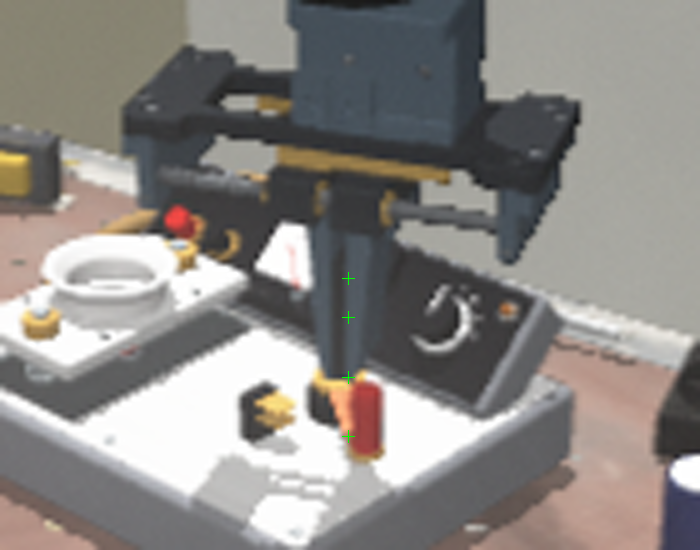

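The enlarged view shows the fingertips ending at crop (338,375), just above the top of the grip (368,390), while the reported TCP projects to (348,437). So the real tips are about 30 mm higher than the reported z, and the fingers passed over the grip, which hasn't moved. I back out and come in lower, at a height that is safe under either reading.

Call:
move_arm:
  plan:
    - {"x":0,"y":-15,"z":0,"rx":0,"ry":0,"rz":0}
    - {"x":0,"y":-15,"z":0,"rx":0,"ry":0,"rz":0}
    - {"x":0,"y":-14,"z":0,"rx":0,"ry":0,"rz":0}
    - {"x":0,"y":0,"z":11,"rx":0,"ry":0,"rz":0}
    - {"x":0,"y":0,"z":11,"rx":0,"ry":0,"rz":0}
    - {"x":0,"y":0,"z":0,"rx":0,"ry":0,"rz":0}

```text
time_s: 7.3
ee_pos: [520.4, -160.6, 48.4]
ee_rot: [179.8, -0.2, -163.6]
force: [-0.5, 0.6, -0.6]
gripper_width: 0.6
gripper_force: 0.0
```

```bash
cat > g.py <<'E'
from h import *
np.set_printoptions(precision=1,suppress=True)
s=state(); print(s["time_s"],s["ee_pos"],s["force"])
a=np.radians(s["ee_rot"][2]); 
for c in ("scene","top"):
    f=grab_frame(c); D=cloud(f).reshape(-1,3)-s["ee_pos"]; X=D@[np.cos(a),np.sin(a),0]; Y=D@[np.sin(a),-np.cos(a),0]
    h=cv2.cvtColor(f["img"],cv2.COLOR_RGB2HSV).reshape(-1,3)
    for z in range(-40,300,10) if c=="scene" else range(80,300,10):
        k=(D[:,2]>z)&(D[:,2]<=z+10)&(abs(X)<50)&(abs(Y)<100)
        if k.sum()>2: print(c,z,k.sum(),np.array([X[k].min(),X[k].max(),Y[k].min(),Y[k].max()]),np.median(h[k],0))
E
python3 g.py
```

```text
7.3 [ 520.4 -160.6   48.4] [-0.5  0.6 -0.6]
scene -40 151 [-49.9  50.  -97.9  99.2] [130.   5. 101.]
scene -30 154 [-48.6  49.4 -99.6  97.9] [130.   5. 102.]
scene -20 170 [-48.1  49.9 -99.2  99. ] [130.   5. 103.]
scene -10 812 [-49.8  49.9 -98.6 100. ] [ 15.   2. 192.]
scene 0 109 [-49.8  47.  -97.3  99.1] [  0.   3. 190.]
scene 10 103 [-50.    6.6 -99.8  98.6] [ 17. 114. 191.]
scene 20 53 [-41.6   8.   26.3  99.5] [  4. 124. 155.]
scene 30 23 [-2.2 17.9 -5.9 39.3] [  1. 141. 155.]
scene 40 66 [-15.3  19.2 -10.   41.2] [101.   32.5 127.5]
scene 50 67 [-11.5  19.7 -11.4  39.9] [106.  31.  95.]
scene 60 56 [-16.2  20.4 -12.   11.2] [107.  28.  90.]
scene 70 51 [-15.9  21.8 -12.7  10.9] [107.  31.  90.]
scene 80 62 [-18.2  20.8 -13.6  11.3] [106.   34.5  90. ]
scene 90 67 [-15.8  18.4 -14.3  13.3] [106.  33.  85.]
scene 100 52 [  0.3  19.8 -15.5  13.4] [106.   39.   93.5]
scene 110 44 [-29.9  39.  -81.6  79. ] [105.   27.5  78. ]
scene 120 216 [-36.2  40.5 -81.9  79.5] [106.    9.   74.5]
scene 130 337 [ -1.9  40.8 -81.5  79.9] [106.   9.  91.]
scene 140 279 [-30.3  40.8 -89.4  86.1] 
[... 873 characters left out ...]
.5]
top 120 5 [ 32.9  34.9 -79.1 -72.4] [107.  34.  62.]
top 130 24 [-22.4  34.9 -77.7  38.8] [90.  21.5 81.5]
top 140 20 [-22.   34.9 -85.6  42.8] [104.5  49.5  51. ]
top 150 242 [-38.6  34.9 -88.7  70. ] [108.  32.  72.]
top 160 86 [-38.6  34.7 -87.4  69.6] [108.   34.   74.5]
top 210 29 [ -4.9  35.  -45.8  -5.4] [105.  64.  76.]
top 220 68 [ -7.1  34.4 -31.5  38.2] [111.   33.   29.5]
top 240 17 [ -3.3  34.  -23.8  37.4] [98. 32. 39.]
top 250 45 [ -3.2  33.9 -25.9  37.3] [68. 27. 62.]
top 260 128 [-16.   33.8 -22.2  37.1] [57. 31. 93.]
top 270 62 [ -3.6  32.1 -20.1  35.4] [57. 33. 73.]
top 280 60 [ -3.   31.9 -15.1  35.3] [56.5 32.  72. ]
top 290 66 [ -2.8  31.9 -14.3  35.3] [57. 32. 72.]
```

The depth data confirm it in both views: the hand sits about 31 mm higher than reported and x, y agree. The real tips are now at about z=80. I lower 5 mm and push.

Call:
move_arm:
  plan:
    - {"x":0,"y":5,"z":5,"rx":0,"ry":0,"rz":0}
    - {"x":0,"y":6,"z":0,"rx":0,"ry":0,"rz":0}
    - {"x":0,"y":6,"z":0,"rx":0,"ry":0,"rz":0}
    - {"x":0,"y":6,"z":0,"rx":0,"ry":0,"rz":0}
    - {"x":0,"y":6,"z":0,"rx":0,"ry":0,"rz":0}
    - {"x":0,"y":0,"z":0,"rx":0,"ry":0,"rz":0}

```text
time_s: 8.0
ee_pos: [513.9, -133.1, 46.1]
ee_rot: [-180.0, -0.0, -163.5]
force: [-0.6, -2.8, 0.9]
gripper_width: 0.4
gripper_force: 1.2
```

Call:
move_arm:
  plan:
    - {"x":0,"y":5,"z":0,"rx":0,"ry":0,"rz":0}
    - {"x":0,"y":5,"z":0,"rx":0,"ry":0,"rz":0}
    - {"x":0,"y":5,"z":0,"rx":0,"ry":0,"rz":0}
    - {"x":0,"y":0,"z":0,"rx":0,"ry":0,"rz":0}

```text
time_s: 8.4
ee_pos: [509.6, -118.6, 45.8]
ee_rot: [180.0, -0.0, -163.5]
force: [-1.4, -3.1, 0.8]
gripper_width: 0.3
gripper_force: 1.5
```

Call:
move_arm:
  plan:
    - {"x":0,"y":5,"z":0,"rx":0,"ry":0,"rz":0}
    - {"x":0,"y":5,"z":0,"rx":0,"ry":0,"rz":0}
    - {"x":0,"y":5,"z":0,"rx":0,"ry":0,"rz":0}
    - {"x":0,"y":5,"z":0,"rx":0,"ry":0,"rz":0}
    - {"x":0,"y":5,"z":0,"rx":0,"ry":0,"rz":0}
    - {"x":0,"y":0,"z":0,"rx":0,"ry":0,"rz":0}

```text
time_s: 9.0
ee_pos: [503.2, -94.6, 45.9]
ee_rot: [-180.0, 0.1, -163.5]
force: [-0.5, -4.1, -1.3]
gripper_width: 0.5
gripper_force: 1.8
```

Call:
move_arm:
  plan:
    - {"x":0,"y":2,"z":0,"rx":0,"ry":0,"rz":0}
    - {"x":0,"y":2,"z":0,"rx":0,"ry":0,"rz":0}
    - {"x":0,"y":2,"z":0,"rx":0,"ry":0,"rz":0}
    - {"x":0,"y":0,"z":0,"rx":0,"ry":0,"rz":0}

```text
time_s: 9.4
ee_pos: [502.5, -89.5, 46.1]
ee_rot: [-179.9, 0.1, -163.5]
force: [4.2, -2.8, -1.9]
gripper_width: 0.7
gripper_force: 2.3
```

Call:
move_arm:
  plan:
    - {"x":0,"y":2,"z":0,"rx":0,"ry":0,"rz":0}
    - {"x":0,"y":0,"z":0,"rx":0,"ry":0,"rz":0}

```text
time_s: 9.6
ee_pos: [502.3, -87.7, 46.2]
ee_rot: [-179.9, 0.2, -163.6]
force: [4.2, -3.9, -2.5]
gripper_width: 0.4
gripper_force: 2.4
```

```bash
cat > k.py <<'E'
from h import *
np.set_printoptions(precision=1,suppress=True)
s=state(); print(s["ee_pos"],s["force"])
f=grab_frame("scene"); C=cloud(f); h=cv2.cvtColor(f["img"],cv2.COLOR_RGB2HSV); m=((h[...,0]<8)|(h[...,0]>172))&(h[...,1]>150)&(h[...,2]>70)&(C[...,2]>64)&(C[...,2]<108)&(abs(C[...,0]-500)<60)&(abs(C[...,1]+90)<60)
P=C[m]; print(len(P),P.mean(0),P.min(0),P.max(0)); T=P[P[:,2]>97]; print("top",T.mean(0) if len(T) else "")
g=(T if len(T)>3 else P).mean(0)[:2]; 
cv2.imwrite("pics/k.png",cv2.resize(f["img"][150:250,200:320,::-1],None,fx=5,fy=5,interpolation=cv2.INTER_CUBIC))
E
python3 k.py
```

```text
[502.3 -87.7  46.2] [ 4.2 -3.9 -2.5]
20 [486.6 -75.6  90.2] [483.5 -79.8  73.1] [490.1 -71.6 100.6]
top [487.2 -74.8  99. ]
```

View pics/k.png

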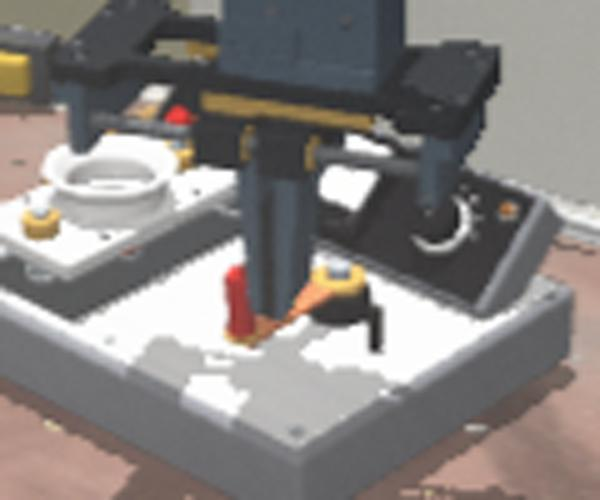

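The grip at (238,300) is almost at the stop but has slid to the front edge of the fingers. I shift the fingers 12 mm outward along the lever and then finish the push.

Call:
move_arm:
  plan:
    - {"x":0,"y":-4,"z":0,"rx":0,"ry":0,"rz":0}
    - {"x":6,"y":-2,"z":0,"rx":0,"ry":0,"rz":0}
    - {"x":7,"y":0,"z":0,"rx":0,"ry":0,"rz":0}
    - {"x":0,"y":3,"z":0,"rx":0,"ry":0,"rz":0}
    - {"x":0,"y":3,"z":0,"rx":0,"ry":0,"rz":0}
    - {"x":0,"y":2,"z":0,"rx":0,"ry":0,"rz":0}
    - {"x":0,"y":0,"z":0,"rx":0,"ry":0,"rz":0}

```text
time_s: 10.35
ee_pos: [489.6, -89.8, 46.5]
ee_rot: [-179.9, 0.2, -163.6]
force: [4.7, -4.1, -0.9]
gripper_width: 0.5
gripper_force: 2.7
```

Call:
move_arm:
  plan:
    - {"x":0,"y":1.5,"z":0,"rx":0,"ry":0,"rz":0}
    - {"x":0,"y":0,"z":0,"rx":0,"ry":0,"rz":0}

```text
time_s: 10.55
ee_pos: [489.5, -88.5, 46.5]
ee_rot: [-179.9, 0.3, -163.6]
force: [4.7, -5.4, -1.1]
gripper_width: 0.3
gripper_force: 2.8
```

```bash
python3 k.py
```

```text
[489.5 -88.5  46.5] [ 4.7 -5.4 -1.1]
1 [487.2 -72.1  70.1] [487.2 -72.1  70.1] [487.2 -72.1  70.1]
top
```

Call:
move_arm:
  plan:
    - {"x":0,"y":2,"z":0,"rx":0,"ry":0,"rz":0}
    - {"x":0,"y":1,"z":0,"rx":0,"ry":0,"rz":0}
    - {"x":0,"y":0,"z":0,"rx":0,"ry":0,"rz":0}

```text
time_s: 10.9
ee_pos: [489.6, -87.5, 46.6]
ee_rot: [-179.7, 0.3, -163.5]
force: [6.3, -10.3, -3.0]
gripper_width: 0.5
gripper_force: 5.7
```

Call:
move_arm:
  plan:
    - {"x":0,"y":2,"z":0,"rx":0,"ry":0,"rz":0}
    - {"x":0,"y":0,"z":0,"rx":0,"ry":0,"rz":0}

```text
time_s: 11.1
ee_pos: [489.7, -87.1, 46.7]
ee_rot: [-179.5, 0.3, -163.4]
force: [7.8, -16.3, -4.4]
gripper_width: 0.5
gripper_force: 8.2
```

Run:
```python
from h import *
np.set_printoptions(precision=3,suppress=True)
for n in ("before","now"):
  for c in("scene","top"):
    f=dict(np.load(c+".npz")) if n=="before" else grab_frame(c); C=cloud(f); h=cv2.cvtColor(f["img"],cv2.COLOR_RGB2HSV)
    m=(h[...,0]>6)&(h[...,0]<16)&(h[...,1]>90)&(C[...,2]>54)&(C[...,2]<70)&(abs(C[...,0]-530)<60)&(abs(C[...,1]+95)<50)
    P=C[m][:,:2].astype(np.float32); 
    if len(P)>4:
        l=cv2.fitLine(P,cv2.DIST_HUBER,0,.01,.01).ravel(); print(n,c,len(P),P.mean(0),np.degrees(np.arctan2(l[1],l[0])))
```

```text
before scene 29 [537.389 -97.874] 40.498013
before top 111 [ 536.565 -102.489] 43.29301
now scene 44 [529.339 -76.815] -6.578923
```

The blade now lies at -6.6°, along the tester's -x, so the lever is at its stop and held there. I back off to let it spring back, then rise and turn toward the capacitor.

Call:
move_arm:
  plan:
    - {"x":0,"y":0,"z":0,"rx":0,"ry":0,"rz":0}
    - {"x":0,"y":0,"z":0,"rx":0,"ry":0,"rz":0}
    - {"x":-1,"y":-8,"z":0,"rx":0,"ry":0,"rz":0}
    - {"x":-1,"y":-12,"z":0,"rx":0,"ry":0,"rz":0}
    - {"x":-1,"y":-14,"z":0,"rx":0,"ry":0,"rz":0}
    - {"x":-2,"y":-14,"z":0,"rx":0,"ry":0,"rz":0}
    - {"x":-2,"y":-14,"z":0,"rx":0,"ry":0,"rz":0}
    - {"x":-2,"y":-14,"z":0,"rx":0,"ry":0,"rz":0}
    - {"x":0,"y":-14,"z":0,"rx":0,"ry":0,"rz":0}

```text
time_s: 12.1
ee_pos: [520.3, -167.6, 45.6]
ee_rot: [179.9, -0.0, -163.6]
force: [-0.4, 0.7, 0.3]
gripper_width: 0.4
gripper_force: 0.0
```

Call:
move_arm:
  plan:
    - {"x":0,"y":0,"z":-25,"rx":0,"ry":0,"rz":0}
    - {"x":0,"y":0,"z":-35,"rx":0,"ry":0,"rz":0.1}
    - {"x":0,"y":0,"z":-40,"rx":0,"ry":0,"rz":0.1}
    - {"x":0,"y":0,"z":-25,"rx":0,"ry":0,"rz":0.1}
    - {"x":0,"y":0,"z":0,"rx":0,"ry":0,"rz":0.11}
    - {"x":0,"y":0,"z":0,"rx":0,"ry":0,"rz":0}
  grip: 0.8

```text
time_s: 12.7
ee_pos: [520.2, -167.2, 171.6]
ee_rot: [180.0, 0.1, 173.0]
force: [0.0, -1.0, -0.7]
gripper_width: 45.6
gripper_force: 0.0
```

```bash
python3 k.py; sed -i 's/w2/w3/' c.py; python3 c.py
python3 - <<'E'
from h import *
for c in ("scene","top"):
    f=grab_frame(c); C=cloud(f).reshape(-1,3)
    k=C[(np.hypot(C[:,0]-590,C[:,1]+254)<28)&(C[:,2]>56)&(C[:,2]<66)]; print(c,len(k),cv2.minEnclosingCircle(k[:,:2].astype(np.float32)) if len(k) else "")
    # ring height slice and inner
    for d in landmark_of(c,"nest_seat")[:1]: print("seat",d["p"],at_z(f,d["point"],75))
    r=C[(np.hypot(C[:,0]-545,C[:,1]-47)<36)&(C[:,2]>90)&(C[:,2]<97)]; print("ring",len(r),cv2.minEnclosingCircle(r[:,:2].astype(np.float32)) if len(r) else "")
E
```

```text
[ 520.2 -167.2  171.6] [ 0.  -1.  -0.7]
3 [ 509.1 -128.    99.7] [ 505.8 -130.7   98.6] [ 511.6 -124.   100.9]
top [ 509.1 -128.    99.7]
12.75 [ 519.7 -167.   170.7] [180.   -0.  173.1] [ -19.    15.9   94.     0.    70.1 -102.1] [ 0.  -0.5 -0.7] 49.490703626836236
cam [ 443.9 -158.1  377.8]
nest_seat 0.93 [472.4 206.9] [544.3  43.9  75. ]
lever_grip 0.6 [321.1 195.8] [ 512.1 -125.8   83. ]
lever_hinge 0.65 [365.1 233.5] [562.6 -80.1  62. ]
capacitor 0.69 [216.1 255.6] [ 592.4 -255.3    0. ]
capacitor 0.42 [467.5 205.9] [566.8  85.4   0. ]
scene 117 ((589.0949096679688, -255.89622497558594), 18.12665367126465)
seat 0.83 [545.20370889  48.01652466  75.        ]
ring 136 ((545.4488525390625, 46.35575866699219), 33.56065368652344)
top 0 
ring 0
```

The lever is back at its rest position. Now to the capacitor.

Call:
move_arm:
  plan:
    - {"x":-25,"y":-24,"z":0,"rx":0,"ry":0,"rz":0}
    - {"x":-30,"y":-30,"z":10,"rx":0,"ry":0,"rz":0}
    - {"x":-25,"y":-24,"z":25,"rx":0,"ry":0,"rz":0}
    - {"x":0,"y":0,"z":35,"rx":0,"ry":0,"rz":0}
    - {"x":0,"y":0,"z":15,"rx":0,"ry":0,"rz":0}
    - {"x":0,"y":0,"z":0,"rx":0,"ry":0,"rz":0}
    - {"x":0,"y":0,"z":0,"rx":0,"ry":0,"rz":0}

```text
time_s: 13.9
ee_pos: [590.1, -254.1, 86.2]
ee_rot: [-180.0, 0.0, 173.0]
force: [0.3, -0.3, 0.0]
gripper_width: 73.2
gripper_force: 0.0
```

```bash
cat > m.py <<'E'
from h import *
np.set_printoptions(precision=1,suppress=True)
s=state(); print(s["time_s"],s["ee_pos"],s["ee_rot"],s["force"],s["gripper_width"])
a=np.radians(s["ee_rot"][2]); f=grab_frame("scene"); C=cloud(f).reshape(-1,3); 
h=cv2.cvtColor(f["img"],cv2.COLOR_RGB2HSV).reshape(-1,3)
D=C-s["ee_pos"]; X=D@[np.cos(a),np.sin(a),0]; Y=D@[np.sin(a),-np.cos(a),0]
for z in range(0,90,5):
    k=(D[:,2]>z)&(D[:,2]<=z+5)&(abs(X)<25)&(abs(Y)<65)&(h[:,1]<110)
    if k.any(): print(z,k.sum(),np.array([X[k].min(),X[k].max(),Y[k].min(),Y[k].max()]))
E
python3 m.py; sed -i 's/w3/w4/' c.py; python3 c.py
```

```text
13.9 [ 590.1 -254.1   86.2] [-180.    0.  173.] [ 0.3 -0.3  0. ] 73.23051766928448
35 12 [-13.8  17.1 -43.4  38.1]
40 38 [-15.8  19.  -46.5  44.4]
45 48 [-16.1  19.4 -47.6  43.6]
50 43 [-15.1  18.7 -47.7  46.1]
55 47 [-15.4  20.5 -48.3  44.1]
60 50 [-15.   19.4 -48.   46.6]
65 47 [-19.   19.8 -48.9  45.4]
70 60 [-15.8  19.6 -49.   46.5]
75 50 [-16.3  19.  -49.5  46.8]
80 52 [-16.1  19.9 -49.9  46.2]
85 56 [-14.2  20.2 -49.9  47.2]
13.95 [ 590.6 -254.3   87.1] [-180.     0.1  173. ] [ -24.3   27.9   87.7    0.    64.2 -107.3] [0.1 0.4 0.4] 72.83760116686788
cam [ 514.3 -245.   294. ]
nest_seat 0.72 [125.3 169.4] [ 527.6 -359.1   75. ]
lever_grip 0.97 [446.3 112. ] [ 513.4 -126.4   83. ]
lever_grip 0.6 [496.7 136. ] [531.9 -80.9  83. ]
lever_hinge 0.86 [484.2 171.1] [562.5 -78.9  62. ]
capacitor 0.59 [277.6 209.1] [ 590.9 -255.     0. ]
```

View pics/w4.png

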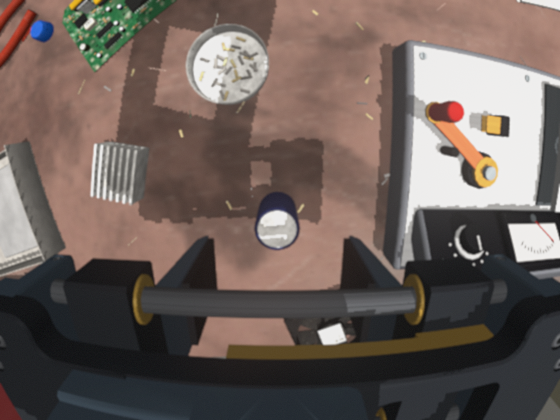

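The capacitor's top at (278,230) is centred between the open fingers, and the lever is at rest. I descend and grip it.

Call:
move_arm:
  plan:
    - {"x":0,"y":0,"z":25,"rx":0,"ry":0,"rz":0}
    - {"x":0,"y":0,"z":35,"rx":0,"ry":0,"rz":0}
    - {"x":0,"y":0,"z":24,"rx":0,"ry":0,"rz":0}
    - {"x":0,"y":0,"z":10,"rx":0,"ry":0,"rz":0}
    - {"x":0,"y":0,"z":0,"rx":0,"ry":0,"rz":0}
    - {"x":0,"y":0,"z":0,"rx":0,"ry":0,"rz":0}

```text
time_s: 14.8
ee_pos: [590.8, -254.5, -6.9]
ee_rot: [-180.0, 0.1, 173.0]
force: [-0.1, -0.6, 0.6]
gripper_width: 73.3
gripper_force: 0.0
```

Call:
move_arm:
  plan:
    - {"x":0,"y":0,"z":0,"rx":0,"ry":0,"rz":0}
    - {"x":0,"y":0,"z":0,"rx":0,"ry":0,"rz":0}
    - {"x":0,"y":0,"z":0,"rx":0,"ry":0,"rz":0}
    - {"x":0,"y":0,"z":0,"rx":0,"ry":0,"rz":0}
    - {"x":0,"y":0,"z":0,"rx":0,"ry":0,"rz":0}
    - {"x":0,"y":0,"z":0,"rx":0,"ry":0,"rz":0}
    - {"x":0,"y":0,"z":0,"rx":0,"ry":0,"rz":0}
    - {"x":0,"y":0,"z":0,"rx":0,"ry":0,"rz":0}
    - {"x":0,"y":0,"z":0,"rx":0,"ry":0,"rz":0}
  grip: 0.2
  squeeze: 40

```text
time_s: 15.7
ee_pos: [589.9, -254.1, -8.0]
ee_rot: [-180.0, 0.0, 173.0]
force: [-0.5, -0.5, 2.9]
gripper_width: 34.3
gripper_force: 40.0
```

```bash
python3 m.py
```

```text
15.7 [ 589.9 -254.1   -8. ] [-180.    0.  173.] [-0.5 -0.5  2.9] 34.314682962175596
0 2 [  2.3  22.7 -51.3 -16.8]
5 421 [-24.9  25.  -65.   63.9]
10 153 [-24.6  24.8 -64.4  62.3]
15 24 [ -5.6  19.  -18.1   8.6]
20 30 [ -9.8  19.2 -18.2  11.2]
25 25 [ -2.   18.4 -17.7  12.3]
30 24 [ -0.4  18.9 -17.8  12.1]
35 25 [ -9.7  19.2 -23.8  22.4]
40 48 [-11.1  21.1 -26.2  24.3]
45 50 [-14.7  19.3 -27.2  27.4]
50 52 [-15.1  20.5 -28.2  27.4]
55 52 [-14.6  19.9 -28.1  26.3]
60 56 [-17.3  19.4 -29.5  26.9]
65 113 [-18.9  20.7 -28.8  27.8]
70 51 [-16.6  20.  -28.8  28.1]
75 52 [-17.   19.8 -31.   28.4]
80 44 [-15.8  19.9 -30.3  28.7]
85 52 [-19.   20.  -31.2  29.6]
```

The capacitor is gripped (34 mm opening, 40 N). I lift it high and carry it over the nest.

Call:
move_arm:
  plan:
    - {"x":0,"y":0,"z":-10,"rx":0,"ry":0,"rz":0}
    - {"x":0,"y":0,"z":-25,"rx":0,"ry":0,"rz":0}
    - {"x":0,"y":0,"z":-35,"rx":0,"ry":0,"rz":0}
    - {"x":0,"y":0,"z":-35,"rx":0,"ry":0,"rz":0}
    - {"x":0,"y":0,"z":-25,"rx":0,"ry":0,"rz":0}
    - {"x":0,"y":0,"z":-10,"rx":0,"ry":0,"rz":0}

```text
time_s: 16.35
ee_pos: [591.1, -254.6, 135.3]
ee_rot: [-179.9, 0.3, 173.0]
force: [1.1, 0.2, 0.1]
gripper_width: 34.4
gripper_force: 40.0
```

Call:
move_arm:
  plan:
    - {"x":4,"y":15,"z":0,"rx":0,"ry":0,"rz":0}
    - {"x":8,"y":29,"z":0,"rx":0,"ry":0,"rz":0}
    - {"x":10,"y":36,"z":0,"rx":0,"ry":0,"rz":0}
    - {"x":10,"y":36,"z":0,"rx":0,"ry":0,"rz":0}
    - {"x":10,"y":36,"z":0,"rx":0,"ry":0,"rz":0}
    - {"x":10,"y":36,"z":0,"rx":0,"ry":0,"rz":0}
    - {"x":10,"y":36,"z":0,"rx":0,"ry":0,"rz":0}
    - {"x":10,"y":36,"z":0,"rx":0,"ry":0,"rz":0}
    - {"x":6,"y":20,"z":0,"rx":0,"ry":0,"rz":0}
    - {"x":3,"y":12,"z":0,"rx":0,"ry":0,"rz":0}

```text
time_s: 17.35
ee_pos: [542.6, 48.1, 130.0]
ee_rot: [-180.0, -0.3, 173.1]
force: [-0.1, -0.7, -0.5]
gripper_width: 34.2
gripper_force: 40.0
```

Call:
move_arm:
  plan:
    - {"x":0,"y":0,"z":0,"rx":0,"ry":0,"rz":0}
    - {"x":0,"y":0,"z":5,"rx":0,"ry":0,"rz":0}
    - {"x":0,"y":0,"z":5,"rx":0,"ry":0,"rz":0}
    - {"x":0,"y":0,"z":0,"rx":0,"ry":0,"rz":0}

```text
time_s: 17.75
ee_pos: [544.5, 44.6, 120.6]
ee_rot: [-180.0, -0.1, 172.9]
force: [-0.1, 0.7, -0.3]
gripper_width: 34.4
gripper_force: 40.0
```

```bash
cat > n.py <<'E'
from h import *
np.set_printoptions(precision=1,suppress=True)
s=state(); print(s["time_s"],s["ee_pos"],s["ee_rot"],s["force"],s["gripper_width"])
p=s["ee_pos"]
for c in("scene","top"):
    f=grab_frame(c); C=cloud(f); h=cv2.cvtColor(f["img"],cv2.COLOR_RGB2HSV)
    m=(h[...,0]>105)&(h[...,0]<130)&(h[...,1]>110)&(np.hypot(C[...,0]-p[0],C[...,1]-p[1])<40)&(C[...,2]>60)
    P=C[m]; print(c,"cap",len(P),P.mean(0) if len(P) else "",P.min(0) if len(P) else "",P.max(0) if len(P) else "")
    v,u=np.nonzero(m)
    if len(u): print("px rows",v.min(),v.max(),"cols",u.min(),u.max())
    Q=C.reshape(-1,3); r=Q[(np.hypot(Q[:,0]-545,Q[:,1]-47)<37)&(Q[:,2]>90)&(Q[:,2]<96)]
    print("ring",len(r),cv2.minEnclosingCircle(r[:,:2].astype(np.float32)) if len(r) else "", r[:,:2].min(0),r[:,:2].max(0))
    for l,z in(("nest_seat",75),("capacitor",p[2]+9)):
        for d in landmark_of(c,l)[:1]: print(l,d["p"],d["point"],at_z(f,d["point"],z))
    if c=="scene":
        i=cv2.resize(f["img"][110:230,170:290,::-1],None,fx=4.8,fy=4.8,interpolation=cv2.INTER_CUBIC); cv2.imwrite("pics/n.png",i)
E
python3 n.py
```

```text
17.75 [544.5  44.6 120.6] [-180.    -0.1  172.9] [-0.1  0.7 -0.3] 34.44559788242582
scene cap 0   
ring 138 ((548.09716796875, 43.7425422668457), 34.702735900878906) [516.   13.9] [577.9  75.3]
nest_seat 0.47 [385.8, 281.0] [ 440.9 -426.7   75. ]
capacitor 0.6 [222.0, 166.3] [560.5  51.7 129.6]
top cap 4 [527.8  30.3 239.1] [523.4  14.5 135.5] [530.2  45.3 342.7]
px rows 154 186 cols 184 196
ring 108 ((546.1157836914062, 47.364295959472656), 30.712045669555664) [518.3  17. ] [552.   77.7]
nest_seat 0.67 [197.6, 185.6] [546.6  55.2  75. ]
capacitor 0.41 [196.1, 179.7] [545.2  46.7 129.6]
```

View pics/n.png

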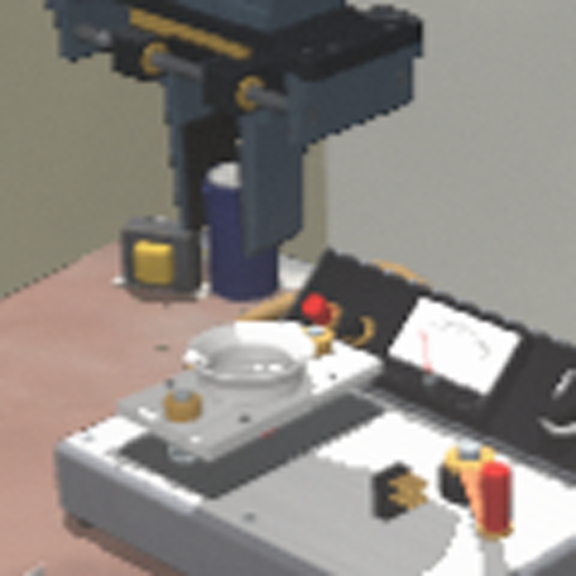

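The scene crop shows the capacitor upright at (244,230), directly above the white ring (247,350), with the needle at rest and the lever back. I make a small correction to (546,46) and lower.

Call:
move_arm:
  plan:
    - {"x":-1.3,"y":1.6,"z":5,"rx":0,"ry":0,"rz":0}
    - {"x":0,"y":0,"z":12,"rx":0,"ry":0,"rz":0}
    - {"x":0,"y":0,"z":10,"rx":0,"ry":0,"rz":0}
    - {"x":0,"y":0,"z":4,"rx":0,"ry":0,"rz":0}
    - {"x":0,"y":0,"z":0,"rx":0,"ry":0,"rz":0}

```text
time_s: 18.55
ee_pos: [545.7, 47.1, 89.6]
ee_rot: [-180.0, -0.1, 173.0]
force: [-0.2, 0.2, 0.0]
gripper_width: 34.2
gripper_force: 40.0
```

Call:
move_arm:
  plan:
    - {"x":0,"y":0,"z":3,"rx":0,"ry":0,"rz":0}
    - {"x":0,"y":0,"z":3,"rx":0,"ry":0,"rz":0}
    - {"x":0,"y":0,"z":3,"rx":0,"ry":0,"rz":0}
    - {"x":0,"y":0,"z":0,"rx":0,"ry":0,"rz":0}

```text
time_s: 18.95
ee_pos: [546.3, 47.1, 81.5]
ee_rot: [-180.0, -0.0, 173.0]
force: [-0.6, -0.2, -0.5]
gripper_width: 34.0
gripper_force: 40.0
```

Call:
move_arm:
  plan:
    - {"x":0,"y":0,"z":2,"rx":0,"ry":0,"rz":0}
    - {"x":0,"y":0,"z":2,"rx":0,"ry":0,"rz":0}
    - {"x":0,"y":0,"z":2,"rx":0,"ry":0,"rz":0}
    - {"x":0,"y":0,"z":0,"rx":0,"ry":0,"rz":0}

```text
time_s: 19.35
ee_pos: [546.4, 47.1, 75.5]
ee_rot: [-180.0, -0.0, 173.0]
force: [-0.2, 0.2, -0.3]
gripper_width: 34.3
gripper_force: 40.0
```

Call:
move_arm:
  plan:
    - {"x":0,"y":0,"z":2,"rx":0,"ry":0,"rz":0}
    - {"x":0,"y":0,"z":2,"rx":0,"ry":0,"rz":0}
    - {"x":0,"y":0,"z":2,"rx":0,"ry":0,"rz":0}
    - {"x":0,"y":0,"z":0,"rx":0,"ry":0,"rz":0}

```text
time_s: 19.75
ee_pos: [546.3, 47.1, 69.5]
ee_rot: [-180.0, -0.0, 173.0]
force: [0.0, 0.5, -0.4]
gripper_width: 34.3
gripper_force: 40.0
```

Call:
move_arm:
  plan:
    - {"x":0,"y":0,"z":2,"rx":0,"ry":0,"rz":0}
    - {"x":0,"y":0,"z":2,"rx":0,"ry":0,"rz":0}
    - {"x":0,"y":0,"z":0,"rx":0,"ry":0,"rz":0}

```text
time_s: 20.05
ee_pos: [546.8, 47.1, 66.0]
ee_rot: [180.0, 0.0, 173.0]
force: [-0.7, 0.1, 2.4]
gripper_width: 34.4
gripper_force: 40.0
```

Call:
move_arm:
  plan:
    - {"x":0,"y":0,"z":2,"rx":0,"ry":0,"rz":0}
    - {"x":0,"y":0,"z":2,"rx":0,"ry":0,"rz":0}
    - {"x":0,"y":0,"z":0,"rx":0,"ry":0,"rz":0}

```text
time_s: 20.35
ee_pos: [546.8, 47.1, 62.0]
ee_rot: [180.0, 0.0, 173.0]
force: [-0.7, -0.6, 3.4]
gripper_width: 33.9
gripper_force: 40.0
```

Contact came at the expected height (about 67) with no side force. I press on to the stop.

Call:
move_arm:
  plan:
    - {"x":0,"y":0,"z":2,"rx":0,"ry":0,"rz":0}
    - {"x":0,"y":0,"z":2,"rx":0,"ry":0,"rz":0}
    - {"x":0,"y":0,"z":2,"rx":0,"ry":0,"rz":0}
    - {"x":0,"y":0,"z":0,"rx":0,"ry":0,"rz":0}

```text
time_s: 20.75
ee_pos: [546.9, 47.1, 56.2]
ee_rot: [180.0, 0.0, 173.0]
force: [-1.1, -0.0, 8.5]
gripper_width: 34.4
gripper_force: 40.0
```

Call:
move_arm:
  plan:
    - {"x":0,"y":0,"z":1.5,"rx":0,"ry":0,"rz":0}
    - {"x":0,"y":0,"z":1.5,"rx":0,"ry":0,"rz":0}
    - {"x":0,"y":0,"z":0,"rx":0,"ry":0,"rz":0}

```text
time_s: 21.05
ee_pos: [546.9, 47.1, 53.7]
ee_rot: [180.0, 0.1, 173.0]
force: [-2.8, 1.0, 9.7]
gripper_width: 34.2
gripper_force: 40.0
```

Call:
move_arm:
  plan:
    - {"x":0,"y":0,"z":1,"rx":0,"ry":0,"rz":0}
    - {"x":0,"y":0,"z":1,"rx":0,"ry":0,"rz":0}
    - {"x":0,"y":0,"z":0,"rx":0,"ry":0,"rz":0}

```text
time_s: 21.35
ee_pos: [547.0, 47.1, 52.9]
ee_rot: [180.0, 0.1, 173.0]
force: [-3.9, -1.2, 15.8]
gripper_width: 34.5
gripper_force: 40.0
```

Call:
move_arm:
  plan:
    - {"x":0,"y":0,"z":1,"rx":0,"ry":0,"rz":0}
    - {"x":0,"y":0,"z":0,"rx":0,"ry":0,"rz":0}
    - {"x":0,"y":0,"z":0,"rx":0,"ry":0,"rz":0}

```text
time_s: 21.65
ee_pos: [547.1, 47.1, 52.8]
ee_rot: [180.0, 0.1, 173.0]
force: [-5.6, -0.8, 22.5]
gripper_width: 34.3
gripper_force: 40.0
```

Run:
```python
from h import *
np.set_printoptions(precision=1,suppress=True)
s=state(); print(s["ee_pos"],s["force"])
for c in("scene","top"):
    f=grab_frame(c); C=cloud(f).reshape(-1,3); g=dict(np.load(c+".npz")); C0=cloud(g).reshape(-1,3)
    for n,Q in(("before",C0),("now",C)):
        d=np.hypot(Q[:,0]-546,Q[:,1]-46); r=Q[(d>24)&(d<33)&(Q[:,2]>65)&(Q[:,2]<100)]; print(c,n,"rim z",len(r),np.percentile(r[:,2],[50,75,90]))
f=grab_frame("scene"); i=cv2.resize(f["img"][120:240,170:330,::-1],None,fx=4.8,fy=4.8,interpolation=cv2.INTER_CUBIC); cv2.imwrite("pics/fin.png",i)
```

```text
[547.1  47.1  52.8] [-5.6 -0.8 22.5]
scene before rim z 288 [87.4 92.8 94.4]
scene now rim z 182 [78.6 80.8 96.7]
top before rim z 410 [90.2 92.8 94. ]
top now rim z 72 [78.9 80.  81.4]
```

View pics/fin.png

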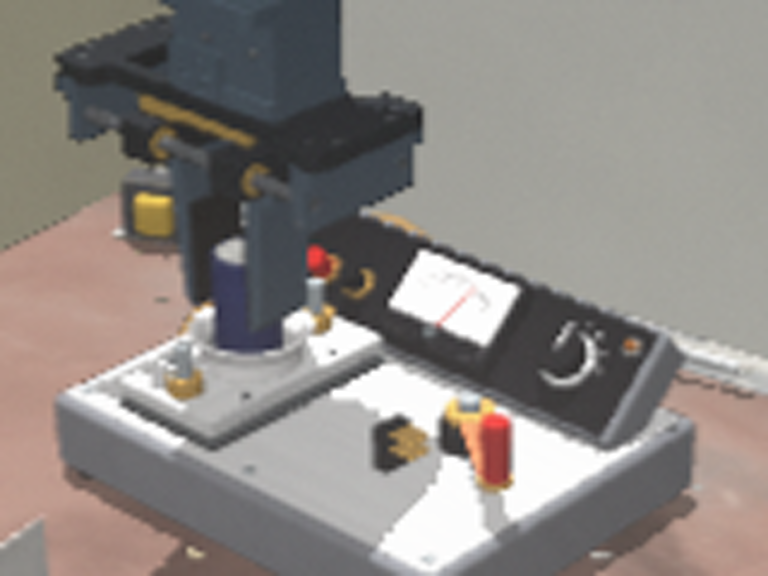

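The view shows the capacitor upright in the ring at (250,300), the nest plate down (rim about 13–14 mm lower), the needle deflected at (458,305) and the lever at rest. z no longer changes while the force rises to 22 N, so the nest is at its stop.

```bash
python3 -c "
from workcell import *
print(job_done())"
```

```text
the job is handed in; nothing more can be done
None
```

I swung the discharge lever to its stop, held it and let it spring back; the capacitor is now upright in the nest, held pressed at the lower stop (about 22 N) with the meter needle deflected, and the job is handed in at about 22 s. I kept the arm clear of the tin and heat sink but didn't re-measure them at the end.

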